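End a staining step: stop the timer, lift the slide rack out and let it drain

ROBOT

A 6-joint arm with a two-finger parallel gripper is mounted at the origin on a cart in front of the work surface, level with it; the furniture and walls round the work are solid. World frame = base frame: x ahead of the robot, y to its left, z up, the work surface at z = 0. Lengths are in m, angles in rad, forces in N, time in s.
With the tool pointing down it reaches from about 0.275 to 0.875 m from the base axis. Payload 12.5 kg.
Tool frame: the origin (TCP) lies midway between the tips of the shut fingers; the grasp point (between the pads) lies 19 mm behind it; z points along the fingers, y is the direction in which the jaws open and shut (so a half turn about z gives the same grasp; the last joint's range is limited). The gripper opens to 85 mm and grips with 20 to 120 N. Pads are 22 mm wide; open, the fingers measure 114 mm over their backs; the gripper's body (76 mm by 85 mm) begins 54 mm behind the grasp point. The pads swing forward as they close: fully open they stand 13 mm farther back than shut.
Start: joints at [1.24, 0.351, 1.652, -0, 1.139, -0.085], TCP at [0.134, 0.533, 0.231] pointing down, gripper open.
Joint ranges: [-2.75, 2.75], [-0.79, 2.1], [0.01, 2.65], [-1.57, 4.71], [0.07, 3.14], [-2.87, 2.87]. Speed limits (rad/s): [2.22, 2.22, 2.79, 3.14, 3.14, 3.14].

INTERFACE

Orientations are given as a rotation vector (axis times angle).
In Python, from bench import env, eyes gives the robot as it stands.
- The arm moves only by the shell command python3 -m pendant 'ROWS' [OPENING]. ROWS is JSON, a list of rows, each an object with "offset": the shift along the tool's x, y, z in units of 0.03 m (1.0 is 0.03 m), a list of three; "yaw": the turn about the tool's z in units of 0.5 rad (1.0 is 0.5 rad). A call has 1 to 12 rows; each row shifts and turns the commanded pose from where the row before left it, along the tool's axes as they then stand; what a row does not reach is not made up. A row lasts 1/12 s, in which the tool goes at most 41.7 mm and 7.16 degrees, less where a joint would pass 70% of its speed; a pose out of reach is approached as far as the arm can. A call with a number of a shift or a turn outside -1 to 1 is refused whole. A call with a gripper value outside its range is refused whole. OPENING is the opening, from -1 (shut) to 1 (fully open), set as the call begins (- or left out, the last holds). The fingers move at their own pace and stop on an object; the grip force is fixed at half the most. Time passes only in rows, so rows that do not move let the fingers close. It gives the time, the measured TCP pose, the force and the opening at its end, in the units of the state.
- env.get_state(): the state, without advancing time (a new reading comes with each control period).
- eyes.snapshot(name): name is "side" or "top"; returns (picture, depth): 384x512x3 uint8, red, green, blue; 384x512 float32, m along the optical axis (not along the pixel's ray), 0 where there is no reading.
- eyes.camera_model(name): a dict with "intrinsics" (3x3 intrinsics, pixels), "world_from_camera" (4x4, takes a point from camera to world coordinates). Camera axes: x right, y down, z forward; pixel columns grow to the right and rows downward; lengths in m; the calibration is good to about 2 mm. A picture is of the moment at which its call begins. camera_model takes no time and is no camera call.
- env.finish_job(): hands the job in, once; it reports no verdict.
The state is a dict: "time": time; "q": joint angles; "dq": joint speeds; "tau": joint torques, N m; "eef_pos": TCP position; "eef_rot": TCP orientation; "wrist_force": force on the tool from outside, world axes, zero at the start; "ft_torque": the same for the moment, N m; "grip_width": opening from 0.0 (shut) to 1.0 (fully open).
Only numpy, scipy, OpenCV 4.12 (cv2) and the standard library are available. Lean on these libraries where they do the work, as an engineer would, in place of code of your own. Each camera call takes 0.05 s, during which the arm holds its last target.

TASK

The staining time is up. Stop the bench timer by pressing the plunger on its top right down and letting it come up again, then take the slide rack by its handle, lift it straight out of its dish and hold it level and still a few centimetres above that same dish, to drain, for about three seconds. Finish with the rack still held there in the air; the dish and everything else on the bench stay where they stand.

Things in the scene. Friction and masses are not known exactly. Their poses are not given: they have to be found in the camera images.
- timer_plunger (a joint): travel of the spring plunger on top of the bench timer, m: 0 = up (at rest), 0.007 = pressed down to its stop; it moves straight down, takes 1.8 N to start and 6 N at the stop, and springs back up by itself
- plunger_top (a point): centre of the top of the timer's plunger: a round grey cap on a stem, 27 mm across, about 82 mm above the bench when up; the point moves with the cap. The timer under it is the pale 57 x 62 x 58 mm box with a dial on its front; it is fast to the bench
- slide_rack: stainless steel rack with seven glass slides on edge, 82 mm (its x) x 92 mm (its y), sides 36 mm high, about 0.24 kg (give or take 30 percent), loose. Origin: centre of its underside; z up. A fixed wire bail stands over it, along its y, from the middles of its two short ends
- rack_grip (a point): middle of the rack's handle, 98 mm straight above the rack's origin, same axes: a black grip sleeve on the bail's top bar, 12 mm (x) x 50 mm (y) x 14 mm high. Take it by its middle, fingers closing along x
- staining_dish: open white dish that the rack stands in, 95 mm (x) x 105 mm (y) x 62 mm high, 123 mm over the lugs at its short ends; loose, 0.35 kg. Inside 88 x 98 mm, so the rack has 3 mm of room each side; its axes lie along the dish's. Origin: centre of its underside, z up; the rack's origin starts 4 mm above it, on the dish's floor
- empty_dish: second dish of the same shape and size, empty; not needed, stays where it stands. Origin: centre of its underside
- methylene_blue: dropper bottle with blue contents, 31 x 31 x 84 mm, standing loose; leave alone. Origin: centre of its underside
- eosin: dropper bottle with red contents, 31 x 30 x 84 mm, standing loose; leave alone. Origin: centre of its underside
- beaker_100: glass beaker, 53 mm across, 69 mm high, loose; leave alone. Origin: centre of its underside
- coverslip_box: small clear-grey lidded box, 30 x 30 x 17 mm, loose; leave alone. Origin: centre of its underside
- scalpel: scalpel lying flat, 148 mm long (its y), 9 mm thick, loose; leave alone. Origin: middle of its underside
Things that resemble listed ones, but are neither listed nor needed, are in the scene too. What is shaped like the part that bears timer_plunger but pink is not meant.

How it is judged:
By the outcome, as a careful person would: the job done as asked, in the order asked, and still so for the second after the job is handed in, while the arm keeps its last pose, push and grip.
It also fails if it takes over 51 s, if anything falls off the work surface, if the arm or the gripper's body presses on something with over 40 N, if the wrist force passes 120 N, or if a joint passes its speed limit or range.

## Working session

There is one attempt and no reset: what is moved stays moved. The work goes in short steps, Python scripts to look and compute and a shell command to move; the robot and the scene stay as the last step left them, time stands still between calls to the robot, and variables do not carry over. Pictures are saved under pics/ and viewed, and the job is handed in when it is done.

```bash
ls; mkdir -p pics
python3 - <<'E'
from bench import env, eyes
import cv2,numpy as np
s=env.get_state(); print({k:np.round(v,3).tolist() for k,v in s.items()})
for n in("side","top"):
    p,d=eyes.snapshot(n); cv2.imwrite(f"pics/{n}0.png",p[:,:,::-1]); np.save(f"pics/{n}0_d.npy",d); np.save(f"pics/{n}0.npy",p)
    m=eyes.camera_model(n); print(n,np.round(m["intrinsics"],1).tolist(),np.round(m["world_from_camera"],3).tolist())
E
```

```text
pics
{'time': 0.0, 'q': [1.24, 0.351, 1.652, 0.0, 1.139, -0.085], 'dq': [0.0, 0.003, -0.0, -0.001, -0.001, 0.0], 'tau': [-0.002, -50.61, -29.141, -0.0, 0.005, -0.0], 'eef_pos': [0.134, 0.533, 0.231], 'eef_rot': [-0.385, -3.118, 0.002], 'wrist_force': [0.939, -0.344, -1.241], 'ft_torque': [-0.002, -0.059, 0.003], 'grip_width': 0.999}
side [[372.9, 0.0, 248.1], [0.0, 372.9, 189.4], [0.0, 0.0, 1.0]] [[-0.871, -0.325, 0.368, 0.203], [-0.491, 0.558, -0.669, 0.543], [0.013, -0.764, -0.645, 0.676], [0.0, 0.0, 0.0, 1.0]]
top [[457.8, 0.0, 248.6], [0.0, 457.8, 191.5], [0.0, 0.0, 1.0]] [[0.003, -0.982, 0.187, 0.284], [-1.0, 0.002, 0.028, -0.064], [-0.027, -0.187, -0.982, 1.382], [0.0, 0.0, 0.0, 1.0]]
```

View pics/side0.png

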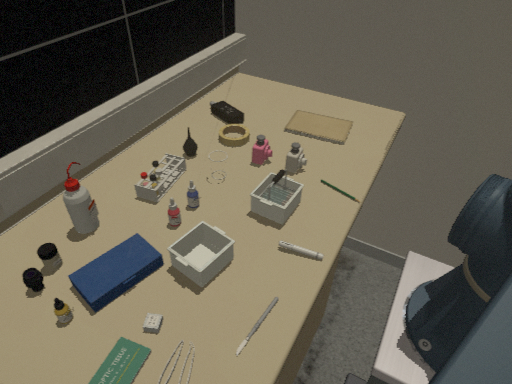

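View pics/top0.png

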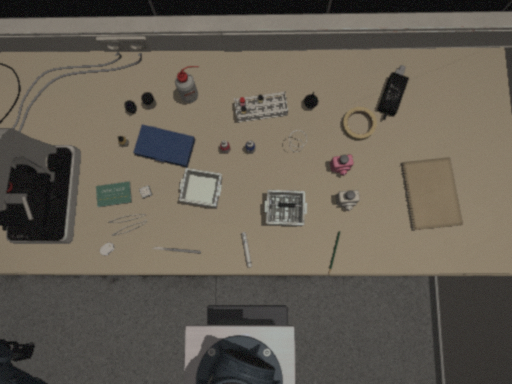

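```bash
python3 - <<'E'
import cv2,numpy as np
a=cv2.imread("pics/side0.png")[120:240,230:330]; b=cv2.imread("pics/top0.png")[145:240,255:370]
a=cv2.resize(a,(400,480),interpolation=cv2.INTER_CUBIC)
b=cv2.resize(b,(400,int(95*400/115)),interpolation=cv2.INTER_CUBIC)
c=np.zeros((480,800,3),np.uint8); c[:,:400]=a; c[:b.shape[0],400:]=b
cv2.imwrite("pics/crop0.png",c)
E
cat > h.py <<'E'
from bench import env, eyes
import numpy as np
def ray(n,u,v):
    m=eyes.camera_model(n);K=m["intrinsics"];T=np.array(m["world_from_camera"])
    d=T[:3,:3]@np.linalg.solve(np.array(K),[u,v,1.]);return T[:3,3],d
def onz(n,u,v,z):
    o,d=ray(n,u,v);return o+d*(z-o[2])/d[2]
def two(a,b):
    o1,d1=ray("side",*a);o2,d2=ray("top",*b);d1/=np.linalg.norm(d1);d2/=np.linalg.norm(d2)
    s=np.linalg.lstsq(np.c_[d1,-d2],o2-o1,rcond=None)[0];p=o1+s[0]*d1;q=o2+s[1]*d2
    return (p+q)/2,np.linalg.norm(p-q)
def proj(n,P):
    m=eyes.camera_model(n);K=np.array(m["intrinsics"]);T=np.array(m["world_from_camera"])
    c=T[:3,:3].T@(np.array(P)-T[:3,3]);c=K@c;return c[:2]/c[2]
def dep(n,u,v,d):
    m=eyes.camera_model(n);o,r=ray(n,u,v);return o+r*d
E
```

```text
(no output)
```

View pics/crop0.png

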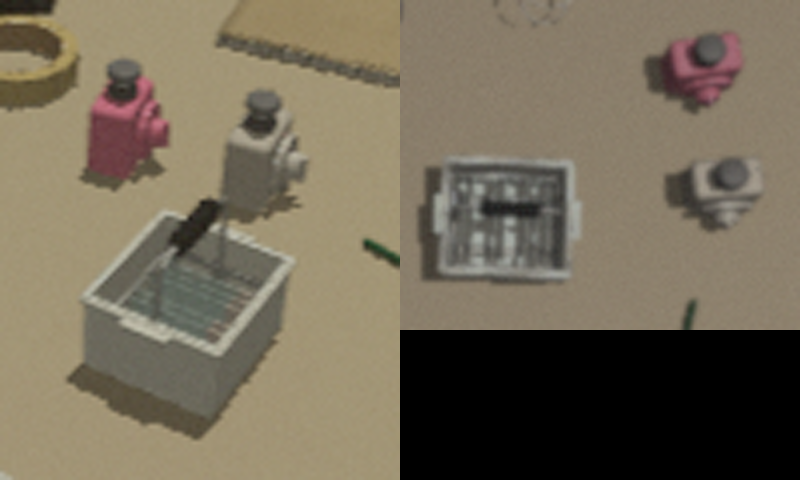

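The pale timer with its grey cap (side ~295,146, top ~350,195) is the one to press. The pink lookalike (side ~261,138, top ~344,159) is out. The dish with the rack and black sleeve is at side ~278,178 and top ~286,205; the empty dish is at side ~202,253 and top ~200,188. The crop confirms both choices. Next I'll measure them.

Run:
```python
from h import *
import cv2
P={n:np.load(f"pics/{n}0.npy").astype(int) for n in("side","top")};D={n:np.load(f"pics/{n}0_d.npy") for n in P}
def blob(n,box,lo,hi,sat=25):
    u0,u1,v0,v1=box;c=P[n][v0:v1,u0:u1];m=((c.mean(2)>=lo)&(c.mean(2)<hi)&(c.max(2)-c.min(2)<sat)).astype(np.uint8)
    k,l,s,ce=cv2.connectedComponentsWithStats(m)
    for i in np.argsort(-s[1:,4])[:3]+1:
        vs,us=np.where(l==i);pts=np.c_[us+u0,vs+v0]
        r=cv2.minAreaRect(pts.astype(np.float32));print(n,s[i].tolist(),np.round(ce[i]+[u0,v0],1),'rect',np.round(r[0],1),np.round(r[1],1),round(r[2],1),'z med',np.round(np.median([dep(n,u,v,D[n][v,u]) for u,v in pts],0),3))
print('cap');blob("top",(342,362,186,205),40,115);blob("side",(285,306,138,160),30,110)
print('grip');blob("top",(275,300,198,212),0,50);blob("side",(268,290,166,190),0,60)
np.set_printoptions(linewidth=250)
print(P["top"][186:206,340:362].mean(2).astype(int))
h=np.array([[dep("top",u,v,D["top"][v,u])[2]*1000 for u in range(340,362)] for v in range(186,206)]).astype(int);print(h)
```

```text
cap
top [0, 4, 17, 15, 143] [348.9 196.8] rect [349.4 196.8] [13.7 16.2] 84.3 z med [ 0.517 -0.316  0.063]
top [12, 18, 1, 1, 1] [354. 204.] rect [354. 204.] [0. 0.] 0.0 z med [ 0.5   -0.336  0.047]
side [5, 5, 10, 12, 88] [294.9 148.2] rect [294.6 148.3] [ 8.  11.8] 11.3 z med [ 0.521 -0.313  0.067]
side [2, 16, 14, 6, 37] [292.4 157.7] rect [293.6 157.3] [ 4.6 13.6] 81.3 z med [ 0.519 -0.291  0.051]
side [17, 17, 2, 3, 4] [302.8 156.2] rect [302.5 156. ] [2. 1.] 90.0 z med [ 0.498 -0.325  0.047]
grip
top [4, 5, 16, 4, 46] [286.2 204.8] rect [286.5 204.5] [ 3. 15.] 90.0 z med [ 0.488 -0.133  0.108]
side [4, 4, 14, 14, 81] [278.4 176. ] rect [278.3 176. ] [ 5.4 16.3] 41.2 z med [ 0.487 -0.13   0.109]
[[125 123 125 126 124 124 124 123 125 124 123 125 122 121 124 121 126 122 126 125 123 125]
 [126 122 125 126 122 124 124 124 124 124 123 124 123 125 125 126 124 126 124 125 123 125]
 [126 122 124 125 126 126 127 125 123 122 123 124 124 123 124 125 128 123 123 124 126 127]
 [126 125 124 122 121 124 121 120 120 120 121 118 118 121 122 125 121 122 121 124 126 125]
 [121 122 121 125 125 123 
[... 2991 characters left out ...]
   58   52    3    0]
 [  61   61   57   57   57   61   52   59   61   62   58   58   58   61   60   59   53   56   51   49   -3   -3]
 [  53   59   60   58   56   55   59   57   58   56   54   55   62   52   50   57   50   49   55    0    2    0]
 [  51   53   50   49   56   51   52   47   50   47   39   47   39   35   48   42   38   30    0    0   -1    0]
 [  42   36   35   40   35   43   50   51   54   56   50   47   48   44   45   44    4    0   -2   -7   -1    2]
 [  22   36   41   40   38   50   45   54   53   50   53   46   51   52   46   39    7    2   -3   -1    0   -1]
 [   4   35   39   37   47   48   44   39   38   40   38   37   31   32   31   32    0   -1    0    0    4   -1]]
```

```bash
python3 - <<'E'
from h import *
import cv2
D={n:np.load(f"pics/{n}0_d.npy") for n in("side","top")}
def cloud(n,box):
    u0,u1,v0,v1=box
    return np.array([dep(n,u,v,D[n][v,u]) for v in range(v0,v1) for u in range(u0,u1) if D[n][v,u]>0])
for n,b in (("top",(336,366,182,210)),("side",(280,312,136,165))):
    c=cloud(n,b);c=c[(c[:,2]>.074)&(c[:,2]<.1)]
    print('cap',n,len(c),np.round(c.mean(0),4),np.round([c.min(0),c.max(0)],3).tolist(), 'circ',np.round(cv2.minEnclosingCircle(c[:,:2].astype(np.float32)*1000),1) if 0 else cv2.minEnclosingCircle((c[:,:2]*1000).astype(np.float32)))
    print('reproj', proj(n,[c[:,0].mean(),c[:,1].mean(),.082]))
for n,b in (("top",(255,318,180,232)),("side",(240,312,160,225))):
    c=cloud(n,b);g=c[(c[:,2]>.097)&(c[:,2]<.12)]
    print('grip',n,len(g),np.round(g.mean(0),4),np.round(np.percentile(g,[3,97],0),4).tolist(),np.round(cv2.minAreaRect((g[:,:2]*1000).astype(np.float32)),1) if 0 else cv2.minAreaRect((g[:,:2]*1000).astype(np.float32)))
    r=c[(c[:,2]>.054)&(c[:,2]<.07)]
    print('rim',len(r),cv2.minAreaRect((r[:,:2]*1000).astype(np.float32)))
print(two((278.4,176),(286.3,204.6)))
print('timer box');c=cloud("top",(330,370,180,220));c=c[(c[:,2]>.05)&(c[:,2]<.064)];print(cv2.minAreaRect((c[:,:2]*1000).astype(np.float32)))
s=env.get_state();from scipy.spatial.transform import Rotation as R
print(R.from_rotvec(s["eef_rot"]).as_matrix().round(3))
# image of rim white
E
python3 - <<'E'
import cv2
b=cv2.imread("pics/top0.png")[180:235,255:320];cv2.imwrite("pics/rim.png",cv2.resize(b,(780,600*55*780//65//660),interpolation=cv2.INTER_NEAREST))
E
```

```text
Traceback (most recent call last):
  File "h.py", line 16, in dep
    m=eyes.camera_model(n);o,r=ray(n,u,v);return o+r*d
ValueError: time passes only in moves, steps and waits
```

View pics/rim.png

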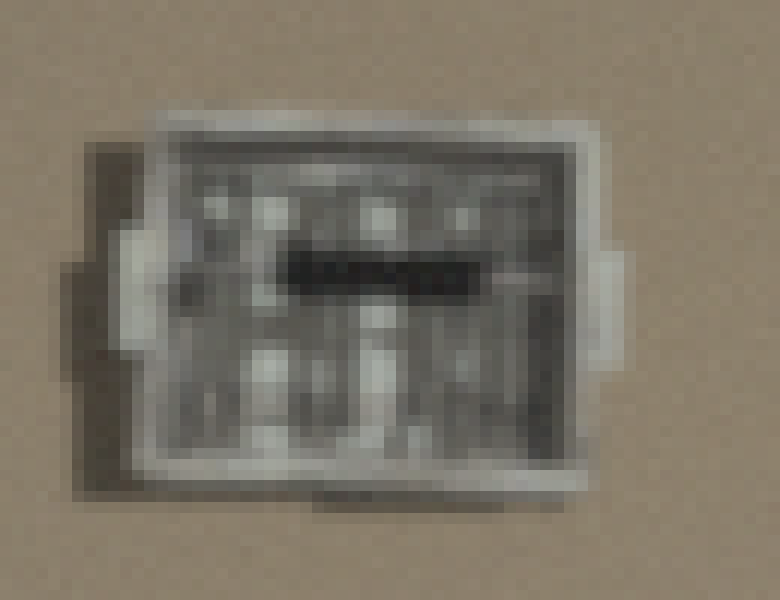

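```bash
sed -i 's/^import numpy as np/import numpy as np\n_M={n:eyes.camera_model(n) for n in ("side","top")}/; s/eyes.camera_model(n);/_M[n];/g' h.py
python3 - <<'E'
from h import *
import cv2
D={n:np.load(f"pics/{n}0_d.npy") for n in("side","top")}
def cloud(n,box):
    u0,u1,v0,v1=box
    return np.array([dep(n,u,v,D[n][v,u]) for v in range(v0,v1) for u in range(u0,u1) if D[n][v,u]>0])
ar=lambda r:cv2.minAreaRect((r[:,:2]*1000).astype(np.float32))
for n,b in (("top",(336,366,182,210)),("side",(280,312,136,165))):
    c=cloud(n,b);c=c[(c[:,2]>.072)&(c[:,2]<.1)]
    print('cap',n,len(c),np.round(c.mean(0),4),cv2.minEnclosingCircle((c[:,:2]*1000).astype(np.float32)))
for n,b in (("top",(255,318,180,232)),("side",(240,312,160,225))):
    c=cloud(n,b);g=c[(c[:,2]>.097)&(c[:,2]<.12)]
    print('grip',n,len(g),np.round(g.mean(0),4),ar(g))
    g2=g[:,:2]-g[:,:2].mean(0);w,V=np.linalg.eigh(g2.T@g2);print('axis',V[:,1])
    r=c[(c[:,2]>.052)&(c[:,2]<.07)]
    print('rim',len(r),ar(r))
print(two((278.4,176),(286.3,204.6)))
c=cloud("top",(330,370,180,220));c=c[(c[:,2]>.05)&(c[:,2]<.064)];print('box',ar(c))
s=env.get_state();from scipy.spatial.transform import Rotation as R
print(R.from_rotvec(s["eef_rot"]).as_matrix().round(3))
print('cap px',onz("top",350,195,.082))
# rim corners from crop (12x): 
for u,v in ((255+150/12,180+115/12),(255+600/12,180+125/12),(255+590/12,180+490/12),(255+135/12,180+480/12)): print(onz("top",u-.5,v-.5,.062))
E
```

```text
cap top 65 [ 0.5213 -0.3194  0.0808] ((521.9318237304688, -320.5195617675781), 13.185066223144531)
cap side 49 [ 0.5203 -0.3162  0.0806] ((519.0088500976562, -318.3835754394531), 13.735801696777344)
grip top 95 [ 0.4884 -0.1354  0.1067] ((488.8241882324219, -133.79527282714844), (79.0127182006836, 12.176987648010254), 85.78379821777344)
axis [0.04768888 0.99886224]
rim 367 ((489.879150390625, -133.5089111328125), (122.19631958007812, 101.10765075683594), 86.69435119628906)
grip side 109 [ 0.4873 -0.1276  0.1061] ((488.2821960449219, -133.22813415527344), (82.53811645507812, 12.484151840209961), 87.56954193115234)
axis [0.06701972 0.99775165]
rim 449 ((489.4504699707031, -133.759521484375), (124.14193725585938, 100.90827178955078), 87.775146484375)
(array([ 0.48961307, -0.1344145 ,  0.10309054]), np.float64(0.000521376570778895))
box ((518.731689453125, -320.283447265625), (41.46598434448242, 60.302162170410156), 5.22977876663208)
[[-0.97   0.243 -0.   ]
 [ 0.243  0.97  -0.001]
 [ 0.    -0.001 -1.   ]]
cap px [ 0.52035012 -0.31846822  0.082     ]
[ 0.54218784 -0.08078538  0.062     ]
[ 0.53941705 -0.19050192  0.062     ]
[ 0.44982564 -0.18630707  0.062     ]
[ 0.45232934 -0.0767387   0.062     ]
```

```bash
python3 -m pendant '[{"offset":[0,0,0],"yaw":0.23},{"offset":[0,0,0],"yaw":0.23},{"offset":[0,0,0],"yaw":0.23},{"offset":[0,0,0],"yaw":0.23},{"offset":[0,0,0],"yaw":0.23},{"offset":[0,0,0],"yaw":0.23},{"offset":[0,0,0],"yaw":0.23},{"offset":[0,0,0],"yaw":0.23},{"offset":[0,0,0],"yaw":0.23},{"offset":[0,0,0],"yaw":0.23},{"offset":[0,0,0],"yaw":0.22},{"offset":[0,0,0],"yaw":0.22}]' -1
cat > goal.py <<'E'
import sys
from h import *
from scipy.spatial.transform import Rotation as R
s=env.get_state();M=R.from_rotvec(s["eef_rot"]).as_matrix()
g=np.array(eval(sys.argv[1]));d=M.T@(g-s["eef_pos"])
print("t",round(s["time"],2),"pos",np.round(s["eef_pos"],4),"F",np.round(s["wrist_force"],1),"grip",round(float(s["grip_width"]),3),"yangle",round(float(np.arctan2(M[1,1],M[0,1])),4),"down",M[:,2].round(4))
print("units",np.round(d/.03,2))
E
python3 goal.py "[.5205,-.3185,.10]"
```

```text
time: 1.1
eef_pos: [0.1337, 0.5333, 0.231]
eef_rot: [2.277, 2.164, -0.001]
wrist_force: [-0.9, 0.2, 0.1]
grip_width: 0.001
t 1.1 pos [0.1337 0.5333 0.231 ] F [-0.9  0.2  0.1] grip 0.001 yangle -0.0505 down [-3.e-04 -7.e-04 -1.e+00]
units [-27.7   14.31   4.38]
```

```bash
python3 -m pendant '[{"offset":[-0.8,0.4,0],"yaw":0},{"offset":[-0.8,0.4,0],"yaw":0},{"offset":[-0.8,0.4,0],"yaw":0},{"offset":[-0.8,0.4,0],"yaw":0},{"offset":[-0.8,0.4,0],"yaw":0},{"offset":[-0.8,0.4,0],"yaw":0},{"offset":[-0.8,0.4,0],"yaw":0},{"offset":[-0.8,0.4,0],"yaw":0},{"offset":[-0.8,0.4,0],"yaw":0},{"offset":[-0.8,0.4,0],"yaw":0},{"offset":[-0.8,0.4,0],"yaw":0},{"offset":[-0.8,0.4,0],"yaw":0}]'
python3 -m pendant '[{"offset":[-0.8,0.4,0],"yaw":0},{"offset":[-0.8,0.4,0],"yaw":0},{"offset":[-0.8,0.4,0],"yaw":0},{"offset":[-0.8,0.4,0],"yaw":0},{"offset":[-0.8,0.4,0],"yaw":0},{"offset":[-0.8,0.4,0],"yaw":0},{"offset":[-0.8,0.4,0],"yaw":0},{"offset":[-0.8,0.4,0],"yaw":0},{"offset":[-0.8,0.4,0],"yaw":0},{"offset":[-0.8,0.4,0],"yaw":0},{"offset":[-0.8,0.4,0],"yaw":0},{"offset":[-0.8,0.4,0],"yaw":0}]'
python3 goal.py "[.5205,-.3185,.10]"
```

```text
time: 2.1
eef_pos: [0.2648, 0.238, 0.2312]
eef_rot: [2.271, 2.171, -0.0]
wrist_force: [-0.1, 0.6, 0.4]
grip_width: 0.003
time: 3.1
eef_pos: [0.3958, -0.0563, 0.2312]
eef_rot: [-2.271, -2.17, 0.0]
wrist_force: [0.9, 0.4, -0.5]
grip_width: -0.0
t 3.1 pos [ 0.3958 -0.0563  0.2312] F [ 0.9  0.4 -0.5] grip -0.0 yangle -0.0453 down [-2.e-04  1.e-04 -1.e+00]
units [-8.54  4.55  4.37]
```

```bash
python3 -m pendant '[{"offset":[-0.8,0.4,0],"yaw":0},{"offset":[-0.8,0.4,0],"yaw":0},{"offset":[-0.8,0.4,0],"yaw":0},{"offset":[-0.8,0.4,0],"yaw":0},{"offset":[-0.8,0.4,0],"yaw":0},{"offset":[-0.8,0.4,0],"yaw":0},{"offset":[-0.8,0.4,0],"yaw":0},{"offset":[-0.8,0.4,0],"yaw":0},{"offset":[-0.8,0.5,0.4],"yaw":0},{"offset":[-0.8,0.5,0.6],"yaw":0},{"offset":[-0.3,0.3,0.8],"yaw":0},{"offset":[0,0,0.8],"yaw":0}]'
python3 goal.py "[.5205,-.3185,.10]"
```

```text
time: 4.1
eef_pos: [0.5203, -0.3118, 0.152]
eef_rot: [2.271, 2.168, 0.0]
wrist_force: [0.6, -0.0, -0.7]
grip_width: -0.002
t 4.1 pos [ 0.5203 -0.3118  0.152 ] F [ 0.6 -0.  -0.7] grip -0.002 yangle -0.0463 down [ 1.e-03 -9.e-04 -1.e+00]
units [-0.22  0.02  1.73]
```

```bash
python3 -m pendant '[{"offset":[0,0,0.5],"yaw":0},{"offset":[0,0,0.5],"yaw":0},{"offset":[0,0,0],"yaw":0},{"offset":[0,0,0],"yaw":0}]'
python3 goal.py "[.5205,-.3185,.0845]"
python3 - <<'E'
from bench import eyes
import cv2,numpy as np
c=np.zeros((480,800,3),np.uint8)
p,_=eyes.snapshot("side");c[:,:400]=cv2.resize(p[90:210,230:330,::-1],(400,480),interpolation=cv2.INTER_CUBIC)
p,_=eyes.snapshot("top");c[:,400:]=cv2.resize(p[140:260,300:400,::-1],(400,480),interpolation=cv2.INTER_CUBIC)
cv2.imwrite("pics/press0.png",c)
E
```

```text
time: 4.43
eef_pos: [0.519, -0.3095, 0.1228]
eef_rot: [-2.27, -2.17, 0.001]
wrist_force: [0.8, -0.2, 0.6]
grip_width: -0.001
t 4.43 pos [ 0.519  -0.3095  0.1228] F [ 0.8 -0.2  0.6] grip -0.001 yangle -0.045 down [-1.4e-03  9.0e-04 -1.0e+00]
units [-0.3   0.07  1.28]
```

View pics/press0.png

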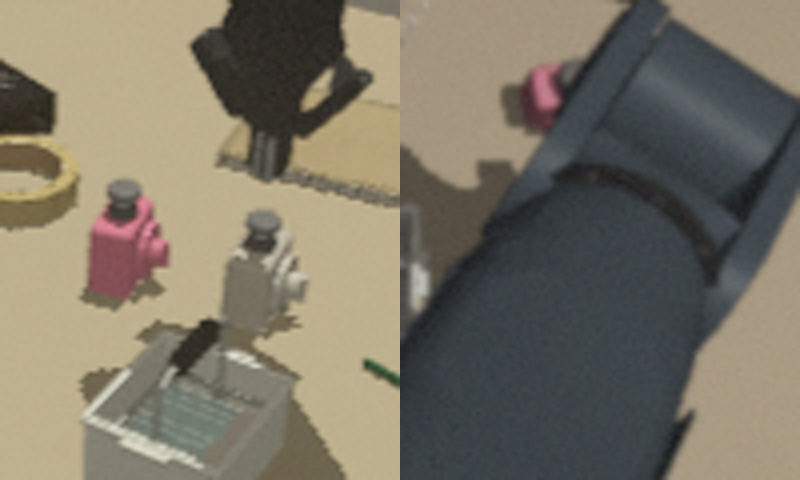

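```bash
python3 -m pendant '[{"offset":[-0.3,0.07,0.5],"yaw":0},{"offset":[0,0,0.4],"yaw":0},{"offset":[0,0,0],"yaw":0},{"offset":[0,0,0],"yaw":0}]'
python3 goal.py "[.5205,-.3185,.0845]"
python3 -c "
from h import *
print(proj('side',[.519,-.3095,.1228]))"
```

```text
time: 4.87
eef_pos: [0.5207, -0.3184, 0.0962]
eef_rot: [-2.27, -2.17, 0.0]
wrist_force: [0.3, 1.2, -0.1]
grip_width: -0.003
t 4.87 pos [ 0.5207 -0.3184  0.0962] F [ 0.3  1.2 -0.1] grip -0.003 yangle -0.0451 down [-8.e-04  6.e-04 -1.e+00]
units [-0.   -0.01  0.39]
[296.77234321 133.82915163]
```

```bash
python3 -m pendant '[{"offset":[0,0,0.2],"yaw":0},{"offset":[0,0,0.2],"yaw":0},{"offset":[0,0,0.1],"yaw":0},{"offset":[0,0,0],"yaw":0},{"offset":[0,0,0],"yaw":0}]'
python3 -m pendant '[{"offset":[0,0,0.1],"yaw":0},{"offset":[0,0,0],"yaw":0},{"offset":[0,0,0],"yaw":0}]'
python3 goal.py "[.5205,-.3185,.0750]"
```

```text
time: 5.28
eef_pos: [0.5211, -0.3187, 0.0814]
eef_rot: [-2.271, -2.171, -0.0]
wrist_force: [-1.1, 0.7, 1.8]
grip_width: -0.001
time: 5.53
eef_pos: [0.5211, -0.3188, 0.0785]
eef_rot: [2.271, 2.171, 0.0]
wrist_force: [0.3, 1.4, 4.1]
grip_width: 0.002
t 5.53 pos [ 0.5211 -0.3188  0.0785] F [0.3 1.4 4.1] grip 0.002 yangle -0.045 down [ 3.e-04 -1.e-04 -1.e+00]
units [ 0.01 -0.02  0.12]
```

```bash
python3 -m pendant '[{"offset":[0,0,0.12],"yaw":0},{"offset":[0,0,0],"yaw":0},{"offset":[0,0,0],"yaw":0}]'
python3 -m pendant '[{"offset":[0,0,0.04],"yaw":0},{"offset":[0,0,0],"yaw":0},{"offset":[0,0,0],"yaw":0}]'
```

```text
time: 5.78
eef_pos: [0.5212, -0.3189, 0.0752]
eef_rot: [2.27, 2.17, 0.0]
wrist_force: [0.0, 0.6, 6.2]
grip_width: 0.0
time: 6.03
eef_pos: [0.5213, -0.319, 0.0749]
eef_rot: [2.27, 2.17, 0.0]
wrist_force: [-3.4, 3.3, 15.8]
grip_width: 0.003
```

The force jumped to 15.8 N with almost no further travel, so the plunger is at its stop. I'll release it and check that it comes back up.

```bash
python3 -m pendant '[{"offset":[0,0,-0.3],"yaw":0},{"offset":[0,0,-0.4],"yaw":0},{"offset":[0,0,-0.8],"yaw":0},{"offset":[0,0,-0.8],"yaw":0},{"offset":[0,0,-0.8],"yaw":0},{"offset":[0,0,-0.8],"yaw":0},{"offset":[0.6,-0.1,0],"yaw":0},{"offset":[0.8,-0.15,0],"yaw":0},{"offset":[0.8,-0.15,0],"yaw":0},{"offset":[0.8,-0.15,0],"yaw":0},{"offset":[0.8,-0.15,0],"yaw":0},{"offset":[0.8,-0.15,0],"yaw":0}]'
python3 goal.py "[.4885,-.134,.16]"
python3 - <<'E'
from bench import eyes
import cv2,numpy as np
p,d=eyes.snapshot("side");cv2.imwrite("pics/after.png",cv2.resize(p[90:240,230:330,::-1],(400,600),interpolation=cv2.INTER_CUBIC))
from h import *
c=np.array([dep("side",u,v,d[v,u]) for v in range(138,160) for u in range(285,306) if d[v,u]>0]);c=c[(c[:,2]>.063)&(c[:,2]<.1)]
print(len(c),np.percentile(c[:,2],[50,80,95]), c[c[:,2]>.072].mean(0), (c[:,2]>.074).sum())
E
```

```text
time: 7.03
eef_pos: [0.5012, -0.1787, 0.1909]
eef_rot: [-2.271, -2.171, 0.0]
wrist_force: [0.0, 0.3, -0.8]
grip_width: 0.004
t 7.03 pos [ 0.5012 -0.1787  0.1909] F [ 0.   0.3 -0.8] grip 0.004 yangle -0.0452 down [-1.e-04 -1.e-04 -1.e+00]
units [ 1.47 -0.49  1.03]
72 [0.07953632 0.08199218 0.08333801] [ 0.52017998 -0.3160276   0.08074863] 49
```

View pics/after.png

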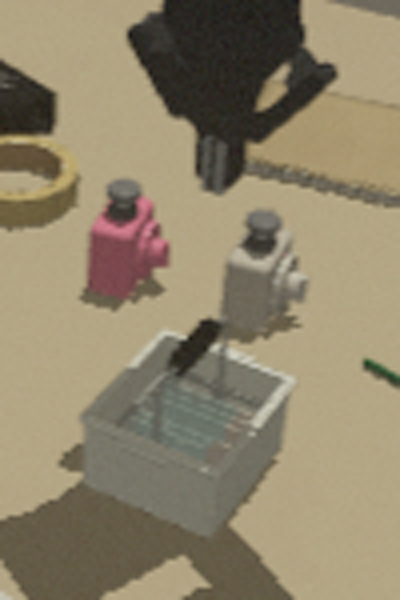

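```bash
python3 -m pendant '[{"offset":[0.5,-0.15,0],"yaw":0},{"offset":[0.5,-0.15,0],"yaw":0},{"offset":[0.4,-0.15,0.2],"yaw":0},{"offset":[0,0,0.4],"yaw":0},{"offset":[0,0,0.4],"yaw":0},{"offset":[0,0,0],"yaw":0},{"offset":[0,0,0],"yaw":0}]' 0.1
python3 goal.py "[.489,-.134,.082]"
```

```text
time: 7.67
eef_pos: [0.4896, -0.1369, 0.1601]
eef_rot: [-2.27, -2.17, 0.001]
wrist_force: [-0.3, -0.4, 0.2]
grip_width: 0.55
t 7.67 pos [ 0.4896 -0.1369  0.1601] F [-0.3 -0.4  0.2] grip 0.55 yangle -0.045 down [-1.4e-03  5.0e-04 -1.0e+00]
units [ 0.09 -0.02  2.6 ]
```

```bash
python3 -m pendant '[{"offset":[0.1,0,0.4],"yaw":0},{"offset":[0,0,0.4],"yaw":0},{"offset":[0,0,0.4],"yaw":0},{"offset":[0,0,0],"yaw":0},{"offset":[0,0,0],"yaw":0}]'
python3 - <<'E'
from bench import eyes
import cv2,numpy as np
c=np.zeros((480,800,3),np.uint8)
p,_=eyes.snapshot("side");c[:,:400]=cv2.resize(p[120:240,230:330,::-1],(400,480),interpolation=cv2.INTER_CUBIC)
p,_=eyes.snapshot("top");c[:,400:]=cv2.resize(p[150:270,240:340,::-1],(400,480),interpolation=cv2.INTER_CUBIC)
cv2.imwrite("pics/pre.png",c)
E
python3 goal.py "[.489,-.134,.082]"
```

```text
time: 8.08
eef_pos: [0.4902, -0.1343, 0.1249]
eef_rot: [-2.271, -2.17, 0.0]
wrist_force: [0.2, -0.3, 0.1]
grip_width: 0.551
t 8.18 pos [ 0.4907 -0.1345  0.1255] F [ 0.5  0.1 -0.1] grip 0.552 yangle -0.0452 down [ 1.2e-03 -5.0e-04 -1.0e+00]
units [ 0.01 -0.06  1.45]
```

View pics/pre.png

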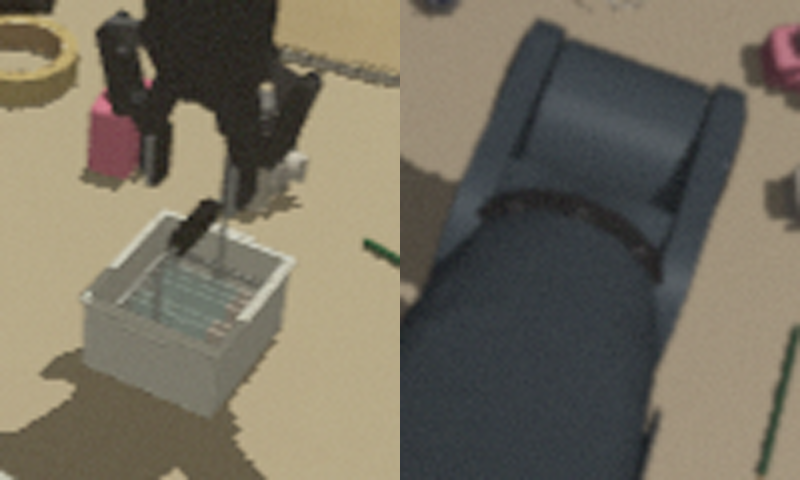

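The open fingers straddle the sleeve in the side view: tips at crop ~(150,182) and (238,208), with the sleeve at ~(195,226). Now down.

```bash
python3 -m pendant '[{"offset":[0,-0.05,0.3],"yaw":0},{"offset":[0,0,0.4],"yaw":0},{"offset":[0,0,0.4],"yaw":0},{"offset":[0,0,0.35],"yaw":0},{"offset":[0,0,0],"yaw":0},{"offset":[0,0,0],"yaw":0}]'
python3 goal.py "[.489,-.134,.082]"
```

```text
time: 8.68
eef_pos: [0.4886, -0.1342, 0.0807]
eef_rot: [-2.27, -2.17, 0.001]
wrist_force: [-0.5, -0.7, -0.2]
grip_width: 0.552
t 8.68 pos [ 0.4886 -0.1342  0.0807] F [-0.5 -0.7 -0.2] grip 0.552 yangle -0.045 down [-7.e-04  3.e-04 -1.e+00]
units [ 0.01  0.01 -0.04]
```

```bash
python3 -m pendant '[{"offset":[0,0,0],"yaw":0},{"offset":[0,0,0],"yaw":0},{"offset":[0,0,0],"yaw":0},{"offset":[0,0,0],"yaw":0},{"offset":[0,0,0],"yaw":0}]' -0.62
python3 goal.py "[.489,-.134,.082]"
python3 -m pendant '[{"offset":[0,0,0],"yaw":0},{"offset":[0,0,0],"yaw":0},{"offset":[0,0,0],"yaw":0},{"offset":[0,0,0],"yaw":0},{"offset":[0,0,0],"yaw":0}]' -1
python3 goal.py "[.489,-.134,.082]"
```

```text
time: 9.1
eef_pos: [0.4888, -0.1342, 0.0812]
eef_rot: [2.271, 2.171, 0.0]
wrist_force: [0.8, 0.7, -0.3]
grip_width: 0.193
t 9.1 pos [ 0.4888 -0.1342  0.0812] F [ 0.8  0.7 -0.3] grip 0.193 yangle -0.045 down [ 4.e-04 -2.e-04 -1.e+00]
units [ 0.01  0.01 -0.03]
time: 9.52
eef_pos: [0.489, -0.1343, 0.0812]
eef_rot: [2.27, 2.17, 0.001]
wrist_force: [1.9, 0.3, 3.1]
grip_width: 0.125
t 9.52 pos [ 0.489  -0.1343  0.0812] F [1.9 0.3 3.1] grip 0.125 yangle -0.045 down [ 7.e-04 -2.e-04 -1.e+00]
units [ 0.01 -0.   -0.03]
```

```bash
python3 -m pendant '[{"offset":[0,0,-0.1],"yaw":0},{"offset":[0,0,-0.1],"yaw":0},{"offset":[0,0,-0.15],"yaw":0},{"offset":[0,0,-0.15],"yaw":0},{"offset":[0,0,0],"yaw":0},{"offset":[0,0,0],"yaw":0}]'
python3 goal.py "[.489,-.134,.180]"
python3 - <<'E'
from bench import eyes
import cv2,numpy as np
p,_=eyes.snapshot("side");cv2.imwrite("pics/lift1.png",cv2.resize(p[120:240,230:330,::-1],(500,600),interpolation=cv2.INTER_CUBIC))
E
```

```text
time: 10.02
eef_pos: [0.4888, -0.1342, 0.0963]
eef_rot: [2.27, 2.171, 0.0]
wrist_force: [0.5, -0.2, -3.0]
grip_width: 0.13
t 10.02 pos [ 0.4888 -0.1342  0.0963] F [ 0.5 -0.2 -3. ] grip 0.13 yangle -0.045 down [ 5.e-04 -2.e-04 -1.e+00]
units [ 0.01  0.01 -2.79]
```

View pics/lift1.png

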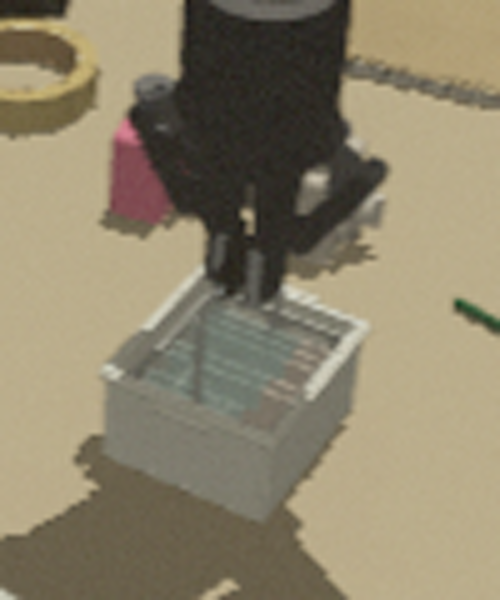

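```bash
python3 -m pendant '[{"offset":[0,0,-0.15],"yaw":0},{"offset":[0,0,-0.2],"yaw":0},{"offset":[0,0,-0.25],"yaw":0},{"offset":[0,0,-0.25],"yaw":0},{"offset":[0,0,-0.25],"yaw":0},{"offset":[0,0,-0.25],"yaw":0},{"offset":[0,0,-0.25],"yaw":0},{"offset":[0,0,-0.25],"yaw":0},{"offset":[0,0,-0.25],"yaw":0},{"offset":[0,0,-0.25],"yaw":0},{"offset":[0,0,-0.15],"yaw":0},{"offset":[0,0,-0.1],"yaw":0}]'
python3 -m pendant '[{"offset":[0,0,0],"yaw":0},{"offset":[0,0,0],"yaw":0},{"offset":[0,0,0],"yaw":0}]'
python3 goal.py "[.489,-.134,.175]"
python3 - <<'E'
from bench import eyes
import cv2,numpy as np
from h import *
c=np.zeros((600,800,3),np.uint8)
p,d=eyes.snapshot("side");c[:,:500]=cv2.resize(p[120:240,230:330,::-1],(500,600),interpolation=cv2.INTER_CUBIC)
q,e=eyes.snapshot("top");c[:360,500:]=cv2.resize(q[160:280,240:340,::-1],(300,360),interpolation=cv2.INTER_CUBIC)
cv2.imwrite("pics/lift2.png",c);np.save("pics/l2d.npy",d)
E
```

```text
time: 11.07
eef_pos: [0.4889, -0.1342, 0.1747]
eef_rot: [2.27, 2.17, 0.0]
wrist_force: [0.0, 0.7, -2.9]
grip_width: 0.127
time: 11.32
eef_pos: [0.4885, -0.1341, 0.1736]
eef_rot: [-2.27, -2.171, 0.001]
wrist_force: [0.2, -0.5, -3.5]
grip_width: 0.127
t 11.32 pos [ 0.4885 -0.1341  0.1736] F [ 0.2 -0.5 -3.5] grip 0.127 yangle -0.0449 down [-7.e-04  2.e-04 -1.e+00]
units [ 0.    0.02 -0.05]
```

View pics/lift2.png

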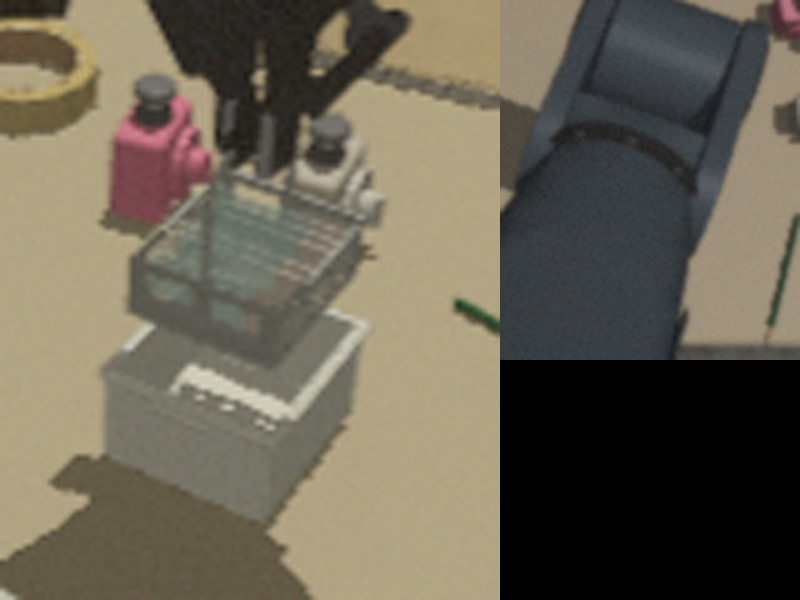

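Run:
```python
from h import *
s=env.get_state();g=np.array([s["eef_pos"][0],s["eef_pos"][1]]);dz=s["eef_pos"][2]-.0812
a=-.045;X=np.array([np.cos(a),np.sin(a)]);Y=np.array([-np.sin(a),np.cos(a)])
for z in(.004+dz,.04+dz):
  for sx,sy in((1,1),(-1,1),(-1,-1),(1,-1)):
    p=proj("side",[*(g+sx*.041*X+sy*.046*Y),z]);print(round(z,3),sx,sy,((p-[230,120]+.5)*5).round())
for sx,sy in((1,1),(-1,1),(-1,-1),(1,-1)):
    p=proj("side",[*(np.array([.489,-.134])+sx*.0475*X+sy*.0525*Y),.062]);print('dish',sx,sy,((p-[230,120]+.5)*5).round())
```

```text
0.096 1 1 [128. 315.]
0.096 -1 1 [276. 374.]
0.096 -1 -1 [360. 274.]
0.096 1 -1 [219. 222.]
0.132 1 1 [130. 257.]
0.132 -1 1 [282. 315.]
0.132 -1 -1 [368. 217.]
0.132 1 -1 [223. 165.]
dish 1 1 [108. 370.]
dish -1 1 [275. 440.]
dish -1 -1 [369. 324.]
dish 1 -1 [210. 263.]
```

The rack hangs level over its dish. The bottom corners (crop ~130,308, ~272,362 and ~358,265) are offset nearly evenly from the predicted ones. Now I'll hold it.

```bash
Z=0; python3 -m pendant '[{"offset":[0,0,0],"yaw":0},{"offset":[0,0,0],"yaw":0},{"offset":[0,0,0],"yaw":0},{"offset":[0,0,0],"yaw":0},{"offset":[0,0,0],"yaw":0},{"offset":[0,0,0],"yaw":0},{"offset":[0,0,0],"yaw":0},{"offset":[0,0,0],"yaw":0},{"offset":[0,0,0],"yaw":0},{"offset":[0,0,0],"yaw":0},{"offset":[0,0,0],"yaw":0},{"offset":[0,0,0],"yaw":0}]'
python3 -m pendant '[{"offset":[0,0,0],"yaw":0},{"offset":[0,0,0],"yaw":0},{"offset":[0,0,0],"yaw":0},{"offset":[0,0,0],"yaw":0},{"offset":[0,0,0],"yaw":0},{"offset":[0,0,0],"yaw":0},{"offset":[0,0,0],"yaw":0},{"offset":[0,0,0],"yaw":0},{"offset":[0,0,0],"yaw":0},{"offset":[0,0,0],"yaw":0},{"offset":[0,0,0],"yaw":0},{"offset":[0,0,0],"yaw":0}]'
python3 -m pendant '[{"offset":[0,0,0],"yaw":0},{"offset":[0,0,0],"yaw":0},{"offset":[0,0,0],"yaw":0},{"offset":[0,0,0],"yaw":0},{"offset":[0,0,0],"yaw":0},{"offset":[0,0,0],"yaw":0},{"offset":[0,0,0],"yaw":0},{"offset":[0,0,0],"yaw":0},{"offset":[0,0,0],"yaw":0},{"offset":[0,0,0],"yaw":0},{"offset":[0,0,0],"yaw":0},{"offset":[0,0,0],"yaw":0}]'
python3 - <<'E'
from bench import eyes
import cv2,numpy as np
from h import *
p,d=eyes.snapshot("side");o=np.load("pics/side0.npy")
c=np.hstack([cv2.resize(x[120:240,230:330,::-1],(400,480),interpolation=cv2.INTER_CUBIC) for x in(o,p)])
cv2.imwrite("pics/hold.png",c)
E
```

```text
time: 12.42
eef_pos: [0.4887, -0.1342, 0.174]
eef_rot: [2.271, 2.171, 0.0]
wrist_force: [-0.5, 0.6, -2.6]
grip_width: 0.124
time: 13.42
eef_pos: [0.4887, -0.1342, 0.174]
eef_rot: [-2.271, -2.171, 0.0]
wrist_force: [0.4, -0.5, -2.8]
grip_width: 0.13
time: 14.42
eef_pos: [0.4887, -0.1342, 0.174]
eef_rot: [2.271, 2.171, -0.0]
wrist_force: [-0.3, -0.7, -3.4]
grip_width: 0.128
```

View pics/hold.png

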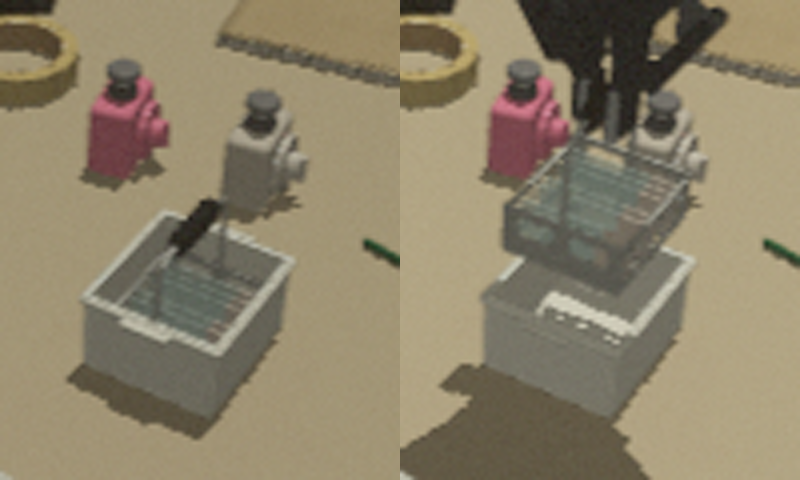

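The dish has not moved: its corners are at crop (82,297), (293,262) and (210,415) in both pictures. The rack has hung still and level for over 3 s. One more short hold, then I'll hand in.

```bash
python3 -m pendant '[{"offset":[0,0,0],"yaw":0},{"offset":[0,0,0],"yaw":0},{"offset":[0,0,0],"yaw":0},{"offset":[0,0,0],"yaw":0},{"offset":[0,0,0],"yaw":0},{"offset":[0,0,0],"yaw":0}]'
python3 -c "
from bench import env
print(env.finish_job())"
```

```text
time: 14.97
eef_pos: [0.4887, -0.1342, 0.174]
eef_rot: [2.271, 2.171, -0.0]
wrist_force: [0.3, -0.4, -2.1]
grip_width: 0.129
the job is handed in; nothing more can be done
None
```

I stopped the timer, then lifted the rack straight out of its dish and held it still above it for about 3.9 s. I handed the job in at 15 s with the rack still held there.

- **Timer:** I pressed the pale timer's plunger to its stop. The force rose from 6 N to about 16 N with almost no further travel. In the picture and depth reading afterwards, the cap was back up at about 82 mm.
- **Rack:** I took it by the middle of the black sleeve. The wrist carried about 3 N during the lift, which fits the rack alone. Its underside hung about 35 mm above the dish rim.
- **Hold:** the tool position did not change over the last 3 s.
- **Dish and bench:** in the last side view the dish and both timers are where they were at the start. I did not check the rest of the bench again after the lift.

**One disagreement:** the rack's bottom corners appeared about 2 pixels higher in the image than I predicted, by nearly the same amount at each corner. I took this as a small grip-height or calibration offset. Any tilt should be within 1–2°.

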